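Chock a row of handrail offcuts beside the mitre saw

ROBOT

A 7-joint arm with a two-finger parallel gripper is mounted at the origin on the work surface. World frame = base frame: x ahead of the robot, y to its left, z up, the work surface at z = 0. Lengths are in m, angles in rad, forces in N, time in s.
With the tool pointing down it reaches from about 0.425 to 0.925 m from the base axis. Payload 6.8 kg.
Tool frame: the origin (TCP) lies at the centre of the arm's flange, where the gripper is bolted on; the fingertips stand 173 mm ahead of it and the grasp point (between the pads) lies 155 mm ahead of it (finger_overhang is the distance from the TCP to the fingertips, in m); y points along the fingers, z is the direction in which the jaws open and shut, and the axes are right-handed (so a half turn about y gives the same grasp; the last joint's range is limited). The gripper opens to 85 mm and grips with 20 to 120 N. Pads are 22 mm wide; open, the fingers measure 114 mm over their backs; the gripper's body (76 mm by 85 mm) begins 54 mm behind the grasp point. The pads swing forward as they close: fully open they stand 13 mm farther back than shut.
Start: joints at [-1.364, 0.477, 0.022, 1.555, -0.011, 1.109, -0.083], TCP at [0.209, 0.642, 0.405] pointing down, gripper open.
Joint ranges: [-2.96, 2.96], [-0.34, 2.1], [-1.41, 1.46], [0.24, 2.44], [-1.37, 4.51], [0.17, 1.92], [-2.96, 2.96]. Speed limits (rad/s): [2.39, 2.39, 3.14, 3.14, 3.14, 3.14, 3.14].

INTERFACE

Orientations are given as a rotation vector (axis times angle).
In Python, from bench import get_obs, grab_frame, hand_in, finger_overhang gives the robot as it stands. The module is installed in compiled form; this text tells all that it offers.
- The arm moves only by the shell command python3 -m jog 'ROWS' [FORCE]. ROWS is JSON, a list of rows, each a list of 3 entries, a list of its own where there are three numbers: the shift along the tool's x, y, z in cm, then the turn about the tool's y in rad, then the gripper command: -1 is fully open, 1 is shut, values between are in proportion. In form: [[[x, y, z], twist, gripper], ...]. A call has 1 to 10 rows; each row is the pose to reach, as a shift and turn from the pose commanded when the call began, along the tool's axes at that moment; what a row does not reach only later rows make up. A row lasts 1/8 s, in which the tool goes at most 62.5 mm and 10.7 degrees, less where a joint would pass 70% of its speed; a pose out of reach is approached as far as the arm can. A call with a gripper value outside its range is refused whole. The fingers move at their own pace and stop on an object; FORCE is the grip in N (left out, the last holds). Time passes only in rows, so rows that repeat a pose let the fingers close. It gives the time, the measured TCP pose, the force and the opening at its end, in the units of the state.
- get_obs(): the state, without advancing time (a new reading comes with each control period).
- grab_frame(name): name is "side" or "top"; returns a dict with "image" (384x512x3 uint8, blue, green, red), "fx", "fy", "cx", "cy" (pixels), "origin" and "rotation" of the camera in the world. Camera axes: x right, y up, looking along -z (the intrinsics and any distortion apply to the point x, -y, -z); pixel columns grow to the right and rows downward; lengths in m; the calibration is good to about 2 mm. A picture is of the moment at which its call begins. There is no depth.
- hand_in(): hands the job in, once; it reports no verdict.
The state is a dict: "clock": time; "joints": joint angles; "qvel": joint speeds; "tau": joint torques, N m; "tcp_pos": TCP position; "orientation": TCP orientation; "contact_force": force on the tool from outside, world axes, zero at the start; "moment": the same for the moment, N m; "grip_width": finger opening in m.
Only numpy, scipy, OpenCV 4.12 (cv2) and the standard library are available. Lean on these libraries where they do the work, as an engineer would, in place of code of your own. Each camera call takes 0.05 s, during which the arm holds its last target.

TASK

Lift the round handrail offcut out of the V-cradle and lay it gently on the bench along the open side of the two that already lie there, parallel to them and with its ends about level with theirs. Push the spare wooden wedge chock, thin edge first and square on, in under its outer side near the middle of its length, until all three rails touch and are held snugly between the two chocks, so that the row cannot roll apart. Do not shove the row out of its place, and leave the other things on the bench alone.

Things in the scene. Friction and masses are not known exactly. Their poses are not given: they have to be found in the camera images.
- rail_a_mid (a point): round handrail offcut, solid light wood, 45 mm diameter, 160 mm long, 180 g. Point at its centre; its x axis runs along its length, the other axes turn as it rolls. It lies on the bench (point 22.5 mm up) at the chocked end of the row; rail_b touches its other side. It rolls easily but stays where it is left on the level bench.
- rail_b_mid (a point): round handrail offcut, solid light wood, 45 mm diameter, 160 mm long, 180 g. Point at its centre; its x axis runs along its length, the other axes turn as it rolls. It lies on the bench beside rail_a, touching it within a millimetre; its far side is the open side of the row.
- rail_c_mid (a point): round handrail offcut, solid light wood, 45 mm diameter, 160 mm long, 180 g. Point at its centre; its x axis runs along its length, the other axes turn as it rolls. It starts in the V-cradle, its axis level and 56 mm above the bench; this is the one to add to the row.
- chock_set_mid (a point): The chock already in place, its ramp bearing on the outer side of rail_a: same wooden wedge as chock_loose, same point (its middle, 18 mm up) and axes (x to the thin edge). It stands loose on the bench and holds by friction alone.
- chock_loose_mid (a point): Spare wooden chock, loose, right way up, 75 x 55 x 36 mm high, 75 g. Point: its middle, 18 mm up. x axis to its thin edge, y along its width. Level top from the back (x=-37.5 mm) to x=-3, then a paler 40 degree ramp down to a 2 mm nose at x=+37.5. Upright parallel sides at y=+-27.5: grip them near x=-10. When the ramp bears on a rail, the rail's axis is at x=48 mm (nose under the rail).
- cradle: V-cradle fixed to the bench: plywood board 170 x 90 x 12 mm with two wooden V-blocks, each 35 mm long, 76 mm wide, tops 48 mm above the bench, centred 57.5 mm either side of the middle; 80 mm of the round offcut is free between them for the fingers. Origin: centre of the underside; x along the offcut, whose axis lies 56 mm above the bench.
- block: bystander: rectangular wooden block, 75 x 55 x 36 mm, no ramp. Origin: centre of the underside.
- square_bar: bystander: square-section wooden offcut, 150 x 45 x 45 mm, along x. Origin: centre of the underside.
- try_square: bystander: try square lying flat; wooden stock 120 x 30 x 18 mm along y, steel blade 200 mm along +x. Origin: under the middle of the stock.
- tape_measure: bystander: tape measure, 65 x 35 x 66 mm. Origin: centre of the underside.
- pencil: bystander: carpenter's pencil, 178 mm long along x, 8 mm thick. Origin: under its middle.
There are look-alikes about, which are no part of the job. Leave any pink look-alike of the part that bears rail_a_mid alone. What is shaped like the part that bears chock_set_mid but green is not meant.

How it is judged:
On the way:
1. the third rail lies on the bench along the open side of the row, roughly parallel to it, not in the gripper (height (world z) of rail_c_mid between 0.0195 and 0.0265 m and angle between rail_c_mid's own x axis and vertical between 1.5108 and 1.6308 rad and horizontal distance between rail_c_mid and rail_b_mid below 0.12 m and horizontal distance between rail_c_mid and rail_a_mid above 0.07 m and angle between the x axis of rail_c_mid and the x axis of rail_b_mid, either way round below 0.25 rad and contact force between the fingers and rail_c below 0.05 N), for 0.1 s.
At the end, for the whole second after the job is handed in: Three rails at rest side by side on the bench, parallel within 0.1 rad, centres within 53 mm of the next; each chock flat, square within 0.13 rad, its middle 41-53 mm from its rail's axis (48 just bears), within 40 mm of mid-length (old one 45); row slack under 13 mm; first rail moved under 40 mm (height (world z) of rail_a_mid between 0.0195 and 0.0265 m and angle between rail_a_mid's own x axis and vertical between 1.5108 and 1.6308 rad and height (world z) of rail_b_mid between 0.0195 and 0.0265 m and angle between rail_b_mid's own x axis and vertical between 1.5108 and 1.6308 rad and height (world z) of rail_c_mid between 0.0195 and 0.0265 m and angle between rail_c_mid's own x axis and vertical between 1.5108 and 1.6308 rad and height (world z) of chock_loose_mid between 0.015 and 0.021 m and angle between each of chock_loose_mid, chock_set_mid's own z axis and vertical below 0.06 rad and height (world z) of chock_set_mid between 0.015 and 0.021 m and x of rail_c_mid in the frame of chock_loose_mid between 0.041 and 0.053 m and y of rail_c_mid in the frame of chock_loose_mid between -0.04 and 0.04 m and x of rail_b_mid in the frame of chock_loose_mid between 0.082 and 0.102 m and x of rail_a_mid in the frame of chock_loose_mid between 0.122 and 0.151 m and x of rail_a_mid in the frame of chock_set_mid between 0.041 and 0.053 m and y of rail_a_mid in the frame of chock_set_mid between -0.045 and 0.045 m and angle between the y axis of chock_loose_mid and the x axis of rail_c_mid, either way round below 0.13 rad and angle between the y axis of chock_set_mid and the x axis of rail_a_mid, either way round below 0.13 rad and angle between the x axis of rail_c_mid and the x axis of rail_b_mid, either way round below 0.1 rad and angle between the x axis of rail_b_mid and the x axis of rail_a_mid, either way round below 0.1 rad and distance between rail_c_mid and rail_b_mid below 0.053 m and distance between rail_b_mid and rail_a_mid below 0.053 m and distance of rail_a_mid from where it was at the start of the episode below 0.04 m and linear speed of each of rail_a, rail_b, rail_c, chock_loose, chock_set below 0.01 m/s); the robot touches nothing.
It fails at once if a bystander (block, square bar, try square, tape measure, pencil) was moved by more than 40 mm (distance of any of block, square_bar, try_square, tape_measure, pencil from where it was at the start of the episode above 0.04 m).
It fails at once if the third rail was dropped (moving freely at over 0.6 m/s, a fall of about 20 mm) (contact force between the fingers and rail_c below 0.05 N and linear speed of rail_c above 0.6 m/s).
It also fails if it takes over 54 s, if anything falls off the work surface, if the arm or the gripper's body presses on something with over 40 N, if the wrist force passes 120 N, or if a joint passes its speed limit or range.

## Working session

There is one attempt and no reset: what is moved stays moved. The work goes in short steps, Python scripts to look and compute and a shell command to move; the robot and the scene stay as the last step left them, time stands still between calls to the robot, and variables do not carry over. Pictures are saved under pics/ and viewed, and the job is handed in when it is done.

```bash
mkdir -p pics; ls; python3 - <<'E'
from bench import get_obs, grab_frame, finger_overhang
import cv2
o=get_obs();print({k:(v if not hasattr(v,'round') else v) for k,v in o.items()})
print(finger_overhang)
for n in ("side","top"):
    f=grab_frame(n);cv2.imwrite(f"pics/{n}0.png",f["image"]);print({k:v for k,v in f.items() if k!="image"})
E
```

```text
pics
{'clock': 0.0, 'joints': array([-1.36410003,  0.47781328,  0.02233161,  1.55645923, -0.01147625,
        1.10928791, -0.08312535]), 'qvel': array([ 1.38537263e-03, -5.62234866e-04,  1.64116297e-03, -1.58907205e-03,
        3.30080714e-04, -3.51843243e-05,  6.50240307e-04]), 'tau': array([-3.63981826e-06, -5.96430373e+01,  1.60809148e+00, -2.81196409e+01,
        1.24729337e-02,  9.09298280e-03, -3.60543041e-06]), 'tcp_pos': array([0.20890069, 0.64157101, 0.40371315]), 'orientation': array([-1.55847952,  0.24721304, -0.24700115]), 'contact_force': array([0.51578915, 0.84236865, 0.33644324]), 'moment': array([-0.03524887,  0.00588315, -0.0440093 ]), 'grip_width': 0.08532785300409558}
0.1734
{'fx': 349.4971476359138, 'fy': 349.4971476359138, 'cx': 253.91358126227536, 'cy': 185.68471908542327, 'origin': array([-0.00315906, -0.54307079,  0.81238566]), 'rotation': array([ 0.8050679 , -0.29798785, -0.6585215 ])}
{'fx': 475.3521853424558, 'fy': 475.3521853424558, 'cx': 257.69517317466233, 'cy': 188.49541097005053, 'origin': array([0.3627921 , 0.12199668, 1.52712432]), 'rotation': array([ 0.10944723, -0.11909368, -1.57497716])}
```

View pics/side0.png

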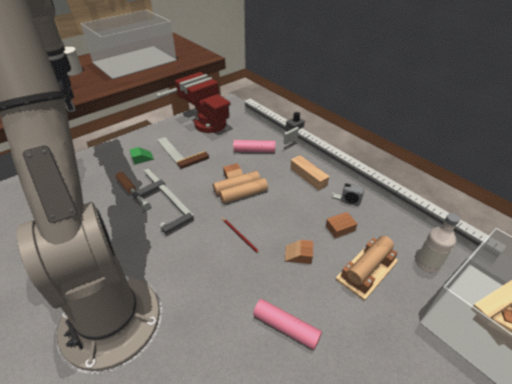

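View pics/top0.png

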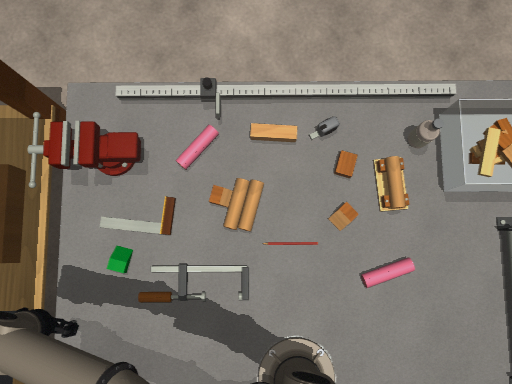

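```bash
cat > h.py <<'E'
import numpy as np,cv2
from scipy.spatial.transform import Rotation as R
from bench import get_obs, grab_frame
def ray(f,uv,z):
    uv=np.atleast_2d(np.array(uv,float))
    d=np.c_[(uv[:,0]-f["cx"])/f["fx"],-(uv[:,1]-f["cy"])/f["fy"],-np.ones(len(uv))]
    d=R.from_rotvec(f["rotation"]).apply(d);o=np.array(f["origin"])
    return o+d*((z-o[2])/d[:,2])[:,None]
def proj(f,P):
    P=np.atleast_2d(P);c=R.from_rotvec(f["rotation"]).inv().apply(P-f["origin"])
    return np.c_[f["cx"]+f["fx"]*c[:,0]/-c[:,2],f["cy"]-f["fy"]*c[:,1]/-c[:,2]]
E
python3 - <<'E'
from h import *
t=cv2.imread('pics/top0.png');s=cv2.imread('pics/side0.png')
cv2.imwrite('pics/c1.png',cv2.resize(t[165:240,200:275],None,fx=8,fy=8,interpolation=cv2.INTER_CUBIC))
cv2.imwrite('pics/c2.png',cv2.resize(t[140:240,320:420],None,fx=6,fy=6,interpolation=cv2.INTER_CUBIC))
cv2.imwrite('pics/c3.png',cv2.resize(s[150:300,200:400],None,fx=4,fy=4,interpolation=cv2.INTER_CUBIC))
E
```

```text
(no output)
```

View pics/c1.png

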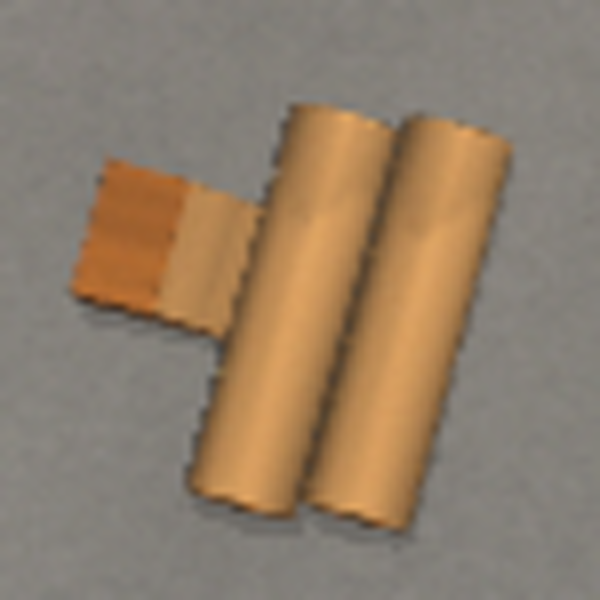

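View pics/c2.png

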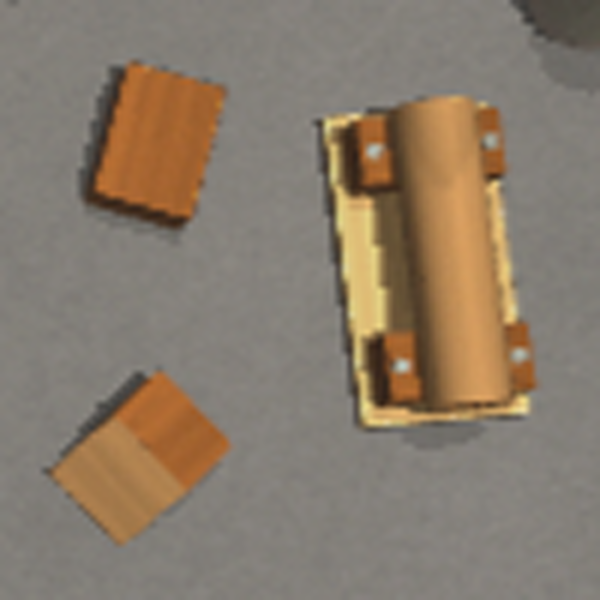

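View pics/c3.png

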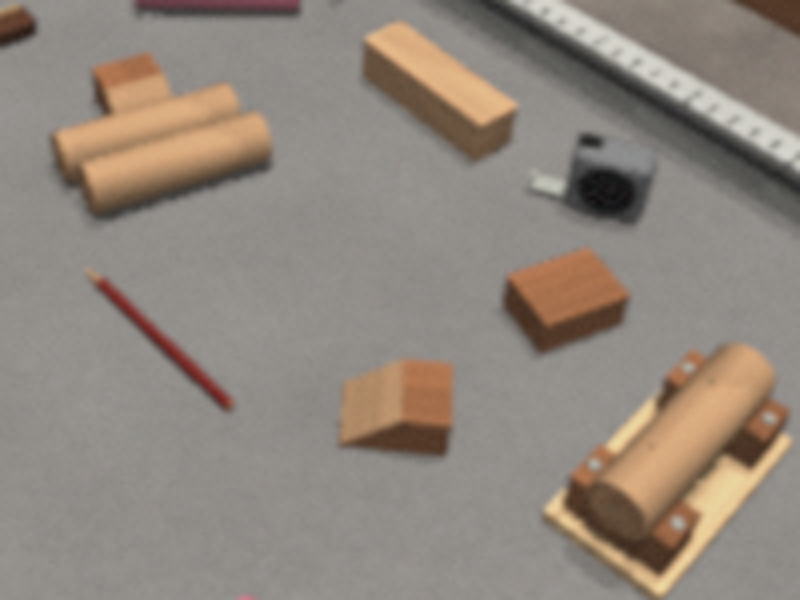

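```bash
cat > m.py <<'E'
from h import *
f=grab_frame("top");g=grab_frame("side")
def c(off,k,pts): return (np.array(pts,float)+.5)/k-.5+np.array(off)
def rail(n,p,z):
    P=ray(f,p,z); # order: tl,tr,br,bl
    e1=(P[0]+P[1])/2;e2=(P[2]+P[3])/2
    m=(e1+e2)/2;d=e1-e2
    print(n,m.round(4),'len',np.linalg.norm(d).round(4),'wid',np.linalg.norm(P[0]-P[1]).round(4),np.linalg.norm(P[2]-P[3]).round(4),'ang',np.degrees(np.arctan2(d[1],d[0])).round(2))
    return m,d/np.linalg.norm(d)
o=(200,165)
a=rail('a',c(o,8,[(293,105),(393,125),(295,518),(192,490)]),.0225)
b=rail('b',c(o,8,[(405,115),(512,145),(412,528),(302,503)]),.0225)
o=(320,140)
cc=rail('c',c(o,6,[(398,103),(472,97),(510,402),(428,406)]),.056)
ch=ray(f,c(o,6,[(160,370),(230,442),(182,488),(113,420)]),.036); ns=ray(f,c(o,6,[(122,545),(52,470)]),.002)
back=(ch[0]+ch[1])/2; rid=(ch[2]+ch[3])/2; nose=ns.mean(0)
print('chock top',np.linalg.norm(ch[0]-ch[1]),np.linalg.norm(back-rid),'tot',np.linalg.norm((nose-back)[:2]),np.linalg.norm(ns[0]-ns[1]))
v=(nose-back)[:2];ang=np.arctan2(v[1],v[0]);print('chock ang',np.degrees(ang),'mid',(nose+back)[:2]/2,'ridge-back',(rid-back)[:2],np.degrees(np.arctan2(*(rid-back)[1::-1])))
w=(ch[1]-ch[0]);print('width dir',np.degrees(np.arctan2(w[1],w[0])))
u=ray(f,c((200,165),8,[(105,158),(75,293),(158,308),(185,178)]),.036)
bk=(u[0]+u[1])/2;rd=(u[2]+u[3])/2;v=rd-bk;print('set: back',bk.round(4),'ridge',rd.round(4),np.linalg.norm(v),np.degrees(np.arctan2(v[1],v[0])))
x=v/np.linalg.norm(v);mid=bk+x*.0375;print('set mid',mid.round(4),'a in set x',((a[0]-mid)[:2]@x[:2]).round(4))
print('a-b',np.linalg.norm(a[0]-b[0]), 'b in dir',(b[0]-a[0]).round(4))
# side-cam check: ray picks of side view
for n,m in (('a',a[0]),('b',b[0]),('c',cc[0]),('nose2',np.r_[nose[:2],.002]),('back',back)):
    print(n,((proj(g,m)[0]-[200,150])*4).round(1))
E
python3 m.py
```

```text
a [0.5366 0.1805 0.0225] len 0.1605 wid 0.0409 0.0422 ang -14.34
b [0.531  0.135  0.0225] len 0.1594 wid 0.0446 0.0446 ang -14.99
c [ 0.5978 -0.3188  0.056 ] len 0.1615 wid 0.0394 0.0428 ang 3.49
chock top 0.052204504962634915 0.03606104064682954 tot 0.07314073507483287 0.05426126663578963
chock ang 133.75464167184293 mid [ 0.49397186 -0.15896137] ridge-back [-0.02512642  0.02586622] 134.16881623997682
width dir -137.19803984656684
set: back [0.5685 0.2604 0.036 ] ridge [0.5613 0.2282 0.036 ] 0.03304288954234002 -102.60288008727736
set mid [0.5604 0.2238 0.036 ] a in set x 0.0475
a-b 0.0458842815791665 b in dir [-0.0056 -0.0455  0.    ]
a [148.2 129.7]
b [176.6 160. ]
c [688.2 434.3]
nose2 [344.9 412.1]
back [453.3 391. ]
```

```bash
cat > go.py <<'E'
from h import *
def go(x,y,z,yaw,pt=(0.48,0)):
    """shift (cm, tool axes) & twist so TCP at x,y,z and jaw axis at world yaw(deg, mod 180)"""
    o=get_obs();M=R.from_rotvec(o["orientation"]).as_matrix()
    s=M.T@(np.array([x,y,z])-o["tcp_pos"])*100
    zz=M[:,2];cur=np.arctan2(zz[1],zz[0])
    d=(np.radians(yaw)-cur+np.pi/2)%np.pi-np.pi/2   # about world z
    tw=d*np.sign(M[2,1]) # tool y up/down
    print('shift',s.round(2),'twist',tw.round(3),'| toolx',M[:,0].round(3),'y',M[:,1].round(4),'z',M[:,2].round(3),'tcp',o["tcp_pos"].round(4),'w',round(o["grip_width"],4),'F',o["contact_force"].round(1),'t',round(o["clock"],2),'j7',o["joints"][6].round(2))
E
python3 -c "
from go import *
go(.5,.15,.40,93.5)
go(.598,-.319,.32,93.5)
"
```

```text
shift [ 42.9    0.46 -37.74] twist -0.376 | toolx [ 0.951 -0.31   0.   ] y [-3.0e-04 -1.1e-03 -1.0e+00] z [ 0.31   0.951 -0.001] tcp [0.2089 0.6417 0.4041] w 0.0855 F [ 0.1 -0.9  0.4] t 0.2 j7 -0.08
shift [ 66.74   8.5  -79.29] twist -0.376 | toolx [ 0.951 -0.31   0.   ] y [-3.0e-04 -1.1e-03 -1.0e+00] z [ 0.31   0.951 -0.001] tcp [0.2089 0.6417 0.4041] w 0.0855 F [ 0.1 -0.9  0.4] t 0.2 j7 -0.08
```

```bash
python3 -m jog '[[[42.9,0.5,-37.7],-0.376,-1],[[42.9,0.5,-37.7],-0.376,-1],[[42.9,0.5,-37.7],-0.376,-1],[[42.9,0.5,-37.7],-0.376,-1],[[42.9,0.5,-37.7],-0.376,-1],[[42.9,0.5,-37.7],-0.376,-1],[[42.9,0.5,-37.7],-0.376,-1],[[42.9,0.5,-37.7],-0.376,-1],[[42.9,0.5,-37.7],-0.376,-1],[[42.9,0.5,-37.7],-0.376,-1]]'
python3 -c "
from go import *
go(.598,-.319,.30,93.5)
"
```

```text
clock: 1.45
tcp_pos: [0.5019, 0.1456, 0.3998]
orientation: [-1.572, -0.042, 0.041]
contact_force: [-0.9, 1.6, -0.5]
grip_width: 0.085
shift [  7.13  10.06 -46.89] twist -0.008 | toolx [0.999 0.053 0.001] y [ 8.0e-04 -1.7e-03 -1.0e+00] z [-0.053  0.999 -0.002] tcp [0.5019 0.1456 0.3998] w 0.085 F [-0.9  1.6 -0.5] t 1.45 j7 1.27
```

```bash
python3 -m jog '[[[7.1,5,-46.9],-0.008,-1],[[7.1,5,-46.9],-0.008,-1],[[7.1,5,-46.9],-0.008,-1],[[7.1,5,-46.9],-0.008,-1],[[7.1,5,-46.9],-0.008,-1],[[7.1,5,-46.9],-0.008,-1],[[7.1,5,-46.9],-0.008,-1],[[7.1,10,-46.9],-0.008,-1],[[7.1,10,-46.9],-0.008,-1],[[7.1,10,-46.9],-0.008,-1]]'
python3 - <<'E'
from go import *
go(.598,-.319,.211,93.5)
for n in ("side","top"):
    f=grab_frame(n);cv2.imwrite(f"pics/{n}1.png",f["image"])
o=get_obs();print(o['tcp_pos'],proj(f,o['tcp_pos']-[0,0,.155]))
g=grab_frame("side");
s=g["image"];cv2.imwrite('pics/c4.png',cv2.resize(s[150:300,300:500],None,fx=4,fy=4,interpolation=cv2.INTER_CUBIC))
E
```

```text
clock: 2.7
tcp_pos: [0.6002, -0.312, 0.2994]
orientation: [-1.569, -0.055, 0.056]
contact_force: [0.0, 0.9, -0.1]
grip_width: 0.0853
shift [-0.27  8.84 -0.69] twist 0.009 | toolx [ 0.998  0.07  -0.   ] y [-5.0e-04  1.3e-03 -1.0e+00] z [-0.07   0.998  0.001] tcp [ 0.6002 -0.312   0.2994] w 0.0853 F [ 0.   0.9 -0.1] t 2.7 j7 2.22
[ 0.60078198 -0.31146736  0.30112837] [[401.24319482 175.52194046]]
```

View pics/c4.png

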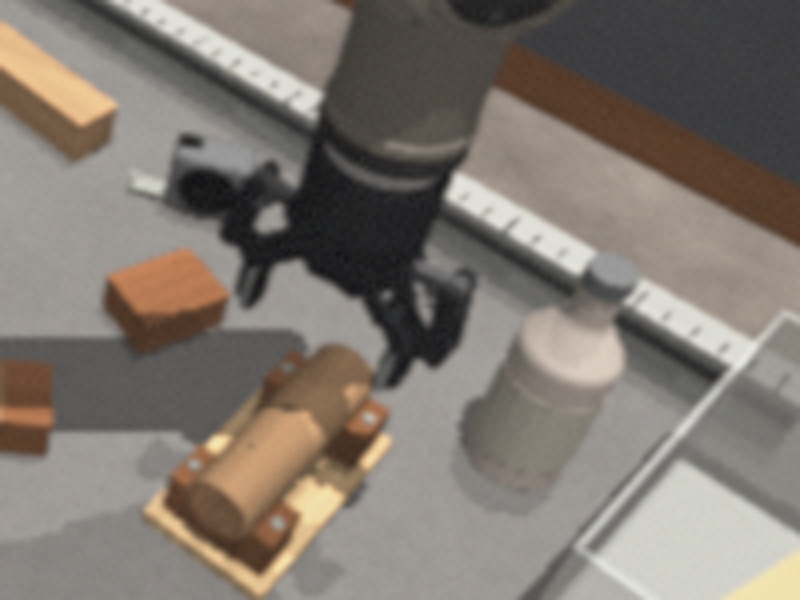

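View pics/top1.png

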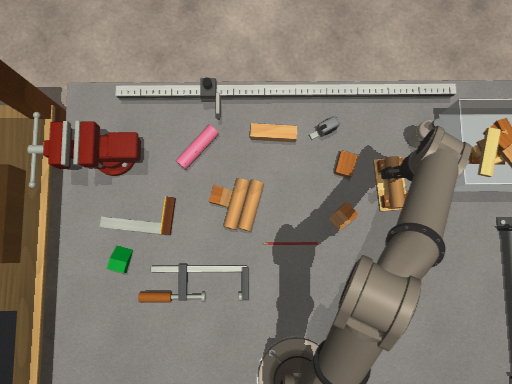

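```bash
python3 -m jog '[[[-0.3,3,-0.7],0.009,-1],[[-0.3,3,-0.7],0.009,-1],[[-0.3,3,-0.7],0.009,-1],[[-0.3,3,-0.7],0.009,-1]]'
python3 - <<'E'
from go import *
for i in range(3): go(.598,-.319,.211,93.5)
grab_frame("top");go(.598,-.319,.211,93.5)
E
```

```text
clock: 3.35
tcp_pos: [0.5979, -0.3202, 0.2712]
orientation: [-1.571, -0.05, 0.046]
contact_force: [0.9, 0.7, 0.3]
grip_width: 0.0853
shift [0.01 6.02 0.12] twist -0.0 | toolx [0.998 0.061 0.002] y [ 2.2e-03 -6.0e-04 -1.0e+00] z [-0.061  0.998 -0.001] tcp [ 0.5979 -0.3202  0.2712] w 0.0853 F [0.9 0.7 0.3] t 3.35 j7 2.23
shift [0.01 6.02 0.12] twist -0.0 | toolx [0.998 0.061 0.002] y [ 2.2e-03 -6.0e-04 -1.0e+00] z [-0.061  0.998 -0.001] tcp [ 0.5979 -0.3202  0.2712] w 0.0853 F [0.9 0.7 0.3] t 3.35 j7 2.23
shift [0.01 6.02 0.12] twist -0.0 | toolx [0.998 0.061 0.002] y [ 2.2e-03 -6.0e-04 -1.0e+00] z [-0.061  0.998 -0.001] tcp [ 0.5979 -0.3202  0.2712] w 0.0853 F [0.9 0.7 0.3] t 3.35 j7 2.23
shift [0.02 6.   0.12] twist -0.0 | toolx [0.998 0.061 0.002] y [ 1.9e-03 -5.0e-04 -1.0e+00] z [-0.061  0.998 -0.001] tcp [ 0.5977 -0.3202  0.271 ] w 0.0853 F [-0.7 -0.3 -0.2] t 3.4 j7 2.23
```

```bash
python3 -m jog '[[[0,3,0.1],0,-1],[[0,6,0.1],0,-1],[[0,6,0.1],0,-1],[[0,6,0.1],0,-1],[[0,6,0.1],0,1],[[0,6,0.1],0,1],[[0,6,0.1],0,1],[[0,6,0.1],0,1],[[0,6,0.1],0,1],[[0,6,0.1],0,1]]' 40
python3 -c "
from go import *
go(.598,-.319,.211,93.5)"
```

```text
clock: 4.65
tcp_pos: [0.5977, -0.3173, 0.2108]
orientation: [-1.567, -0.049, 0.049]
contact_force: [-2.7, 6.2, 9.4]
grip_width: 0.044
shift [ 0.02 -0.02 -0.17] twist 0.001 | toolx [0.998 0.062 0.   ] y [-1.0e-04  3.7e-03 -1.0e+00] z [-0.062  0.998  0.004] tcp [ 0.5977 -0.3173  0.2108] w 0.044 F [-2.7  6.2  9.4] t 4.65 j7 2.25
```

Gripped (44 mm). Lift.

```bash
python3 -m jog '[[[0,-2,0],0,1],[[0,-6,0],0,1],[[0,-9,0],0,1],[[0,-9,0],0,1],[[0,-9,0],0,1]]'
python3 - <<'E'
from go import *
go(.5,-.15,.30,75.3)
f=grab_frame("side");cv2.imwrite('pics/s2.png',f["image"])
E
```

```text
clock: 5.28
tcp_pos: [0.5968, -0.3195, 0.2995]
orientation: [-1.57, -0.047, 0.047]
contact_force: [0.0, 0.8, -1.4]
grip_width: 0.0441
shift [-8.65 -0.05 17.5 ] twist 0.316 | toolx [ 0.998  0.06  -0.   ] y [-4.e-04  1.e-04 -1.e+00] z [-0.06   0.998  0.   ] tcp [ 0.5968 -0.3195  0.2995] w 0.0441 F [ 0.   0.8 -1.4] t 5.28 j7 2.22
```

View pics/s2.png

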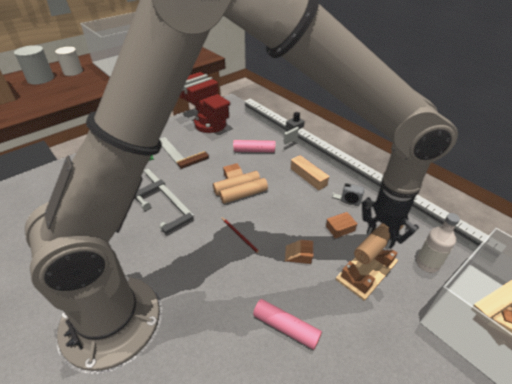

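```bash
python3 - <<'E'
from go import *
f=grab_frame("top");print('pencil',ray(f,[(265,243),(318,243)],.004).round(3))
go(.5103,.0682,.28,75.3)
E
```

```text
pencil [[ 0.41   0.09   0.004]
 [ 0.409 -0.079  0.004]]
shift [-6.29  1.89 39.19] twist 0.317 | toolx [ 0.998  0.06  -0.002] y [-2.1e-03  8.0e-04 -1.0e+00] z [-0.06   0.998  0.001] tcp [ 0.5966 -0.3192  0.2984] w 0.0441 F [ 0.  -0.1 -2.7] t 5.38 j7 2.22
```

```bash
python3 -m jog '[[[-6.3,0,39.2],0.317,1],[[-6.3,0,39.2],0.317,1],[[-6.3,0,39.2],0.317,1],[[-6.3,0,39.2],0.317,1],[[-6.3,0,39.2],0.317,1],[[-6.3,0,39.2],0.317,1],[[-6.3,0,39.2],0.317,1],[[-6.3,0,39.2],0.317,1],[[-6.3,0,39.2],0.317,1],[[-6.3,0,39.2],0.317,1]]'
python3 - <<'E'
from go import *
go(.5103,.0682,.22,75.3)
f=grab_frame("side");cv2.imwrite('pics/c5.png',cv2.resize(f["image"][110:260,170:370],None,fx=4,fy=4,interpolation=cv2.INTER_CUBIC))
E
```

```text
clock: 6.62
tcp_pos: [0.5109, 0.0664, 0.2995]
orientation: [-1.562, 0.204, -0.204]
contact_force: [0.2, -0.2, -1.4]
grip_width: 0.0438
shift [-0.1   7.95  0.17] twist -0.003 | toolx [ 0.966 -0.257 -0.   ] y [-2.e-04 -8.e-04 -1.e+00] z [ 0.257  0.966 -0.001] tcp [0.5109 0.0664 0.2995] w 0.0438 F [ 0.2 -0.2 -1.4] t 6.62 j7 1.26
```

View pics/c5.png

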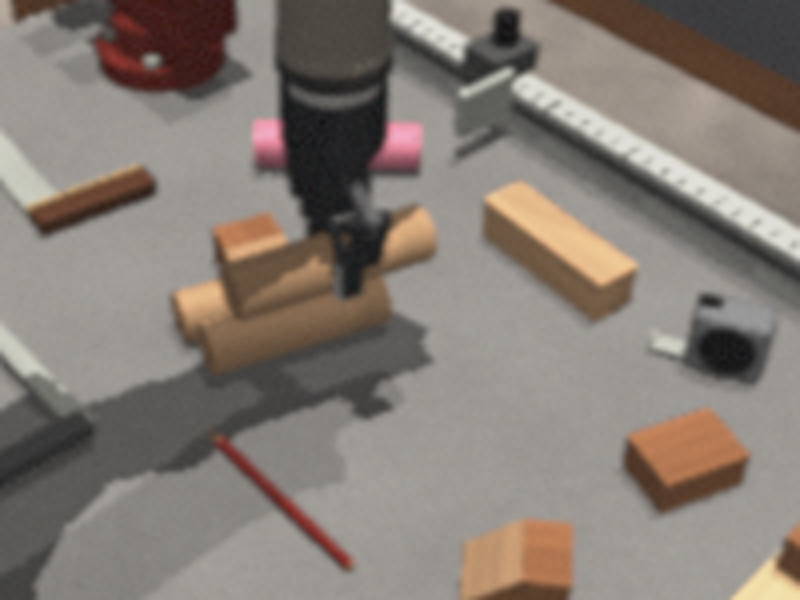

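```bash
python3 -m jog '[[[-0.1,4,0.2],0,1],[[-0.1,8,0.2],0,1],[[-0.1,10.5,0.2],0,1],[[-0.1,11.4,0.2],0,1],[[-0.1,11.4,0.2],0,1],[[-0.1,11.4,0.2],0,1]]'
python3 - <<'E'
from go import *
go(.5103,.0682,.1773,75.3)
f=grab_frame("side");cv2.imwrite('pics/c6.png',cv2.resize(f["image"][110:260,170:370],None,fx=4,fy=4,interpolation=cv2.INTER_CUBIC))
E
```

```text
clock: 7.42
tcp_pos: [0.5109, 0.0701, 0.1867]
orientation: [-1.561, 0.201, -0.203]
contact_force: [0.5, -0.1, -1.3]
grip_width: 0.0437
shift [-0.01  0.94 -0.2 ] twist -0.001 | toolx [ 0.967 -0.254  0.002] y [ 1.9e-03  5.0e-04 -1.0e+00] z [0.254 0.967 0.001] tcp [0.5109 0.0701 0.1867] w 0.0437 F [ 0.5 -0.1 -1.3] t 7.42 j7 1.35
```

View pics/c6.png

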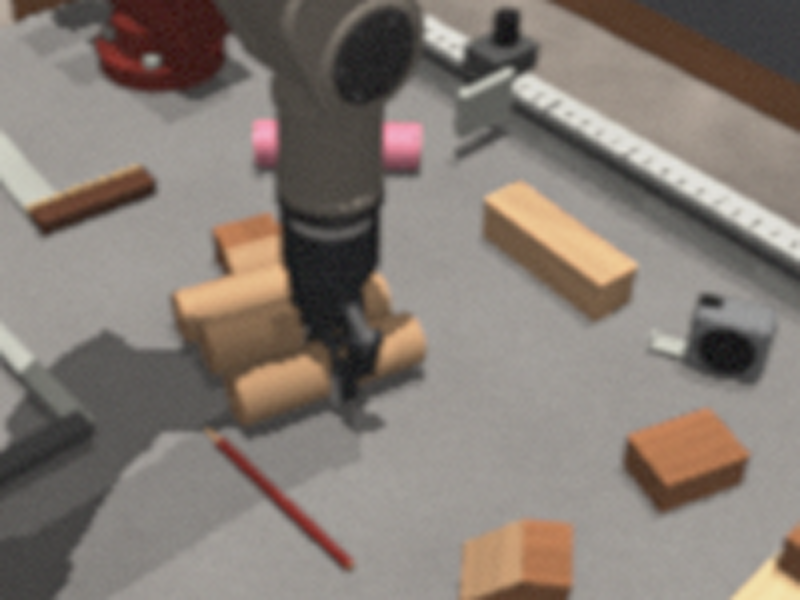

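```bash
python3 -m jog '[[[0,0.5,-0.2],0,1],[[0,0.9,-0.2],0,1],[[0,0.9,-0.2],0,1],[[0,0.9,-0.2],0,1]]'
python3 - <<'E'
from go import *
go(.5103,.0682,.1773,75.3)
E
```

```text
clock: 7.98
tcp_pos: [0.5098, 0.0681, 0.1775]
orientation: [-1.561, 0.202, -0.202]
contact_force: [-2.0, -0.7, 9.9]
grip_width: 0.0438
shift [0.04 0.02 0.02] twist -0.001 | toolx [ 0.967 -0.254  0.   ] y [ 2.e-04  5.e-04 -1.e+00] z [0.254 0.967 0.001] tcp [0.5098 0.0681 0.1775] w 0.0438 F [-2.  -0.7  9.9] t 7.97 j7 1.37
```

```bash
python3 -m jog '[[[0,0,0],0,0.0],[[0,0,0],0,-0.1],[[0,0,0],0,-0.25],[[0,0,0],0,-0.35],[[0,0,0],0,-0.35],[[0,0,0],0,-0.35]]'
python3 - <<'E'
from go import *
go(.5103,.0682,.1773,75.3)
f=grab_frame("side");cv2.imwrite('pics/c7.png',cv2.resize(f["image"][110:260,170:370],None,fx=4,fy=4,interpolation=cv2.INTER_CUBIC))
E
```

```text
clock: 8.72
tcp_pos: [0.5097, 0.0684, 0.1766]
orientation: [-1.561, 0.202, -0.201]
contact_force: [0.7, 0.0, -0.2]
grip_width: 0.0575
shift [ 0.06 -0.07  0.  ] twist -0.0 | toolx [ 0.967 -0.254 -0.   ] y [-1.e-04 -0.e+00 -1.e+00] z [ 0.254  0.967 -0.   ] tcp [0.5097 0.0684 0.1766] w 0.0575 F [ 0.7  0.  -0.2] t 8.72 j7 1.36
```

View pics/c7.png

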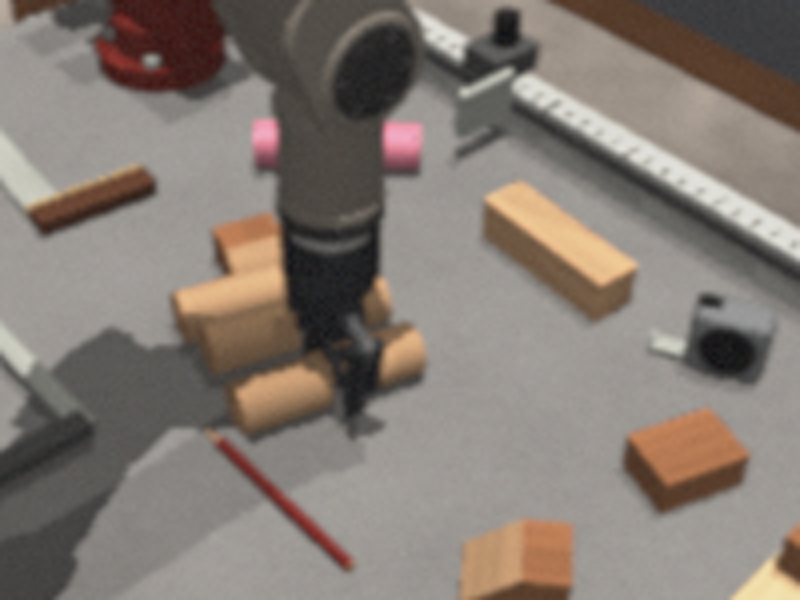

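```bash
python3 -m jog '[[[0,-2,0],0,-0.35],[[0,-6,0],0,-0.35],[[0,-11,0],0,-1],[[0,-11,0],0,-1],[[0,-11,0],0,-1]]'
python3 - <<'E'
from go import *
go(.501,-.166,.26,44)
f=grab_frame("side");cv2.imwrite('pics/s8.png',f["image"])
E
```

```text
clock: 9.4
tcp_pos: [0.5094, 0.0685, 0.2864]
orientation: [-1.561, 0.202, -0.201]
contact_force: [1.0, 0.5, 0.2]
grip_width: 0.0851
shift [  5.14   2.64 -22.89] twist 0.546 | toolx [ 0.967 -0.254 -0.   ] y [-3.e-04  2.e-04 -1.e+00] z [0.254 0.967 0.   ] tcp [0.5094 0.0685 0.2864] w 0.0851 F [1.  0.5 0.2] t 9.4 j7 1.28
```

View pics/s8.png

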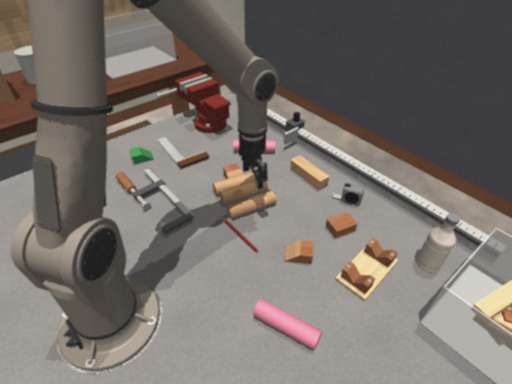

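Rail C rests on the bench at about (252,205), parallel to the row; the cradle is empty. On to the loose chock.

```bash
python3 -m jog '[[[5.1,0,-22.9],0.546,-1],[[5.1,0,-22.9],0.546,-1],[[5.1,0,-22.9],0.546,-1],[[5.1,0,-22.9],0.546,-1],[[5.1,0,-22.9],0.546,-1],[[5.1,0,-22.9],0.546,-1],[[5.1,0,-22.9],0.546,-1]]'
python3 - <<'E'
from go import *
go(.501,-.166,.176,44)
f=grab_frame("side");cv2.imwrite('pics/c9.png',cv2.resize(f["image"][150:300,200:400],None,fx=4,fy=4,interpolation=cv2.INTER_CUBIC))
t=grab_frame("top");cv2.imwrite('pics/c9t.png',cv2.resize(t["image"][150:250,200:330],None,fx=6,fy=6,interpolation=cv2.INTER_CUBIC))
E
```

```text
clock: 10.32
tcp_pos: [0.501, -0.1646, 0.286]
orientation: [-1.479, 0.627, -0.624]
contact_force: [-0.3, -0.6, 0.1]
grip_width: 0.0854
shift [ 0.12 11.   -0.1 ] twist 0.002 | toolx [ 0.696 -0.718 -0.002] y [-1.3e-03  8.0e-04 -1.0e+00] z [ 0.718  0.696 -0.   ] tcp [ 0.501  -0.1646  0.286 ] w 0.0854 F [-0.3 -0.6  0.1] t 10.32 j7 1.29
```

View pics/c9.png

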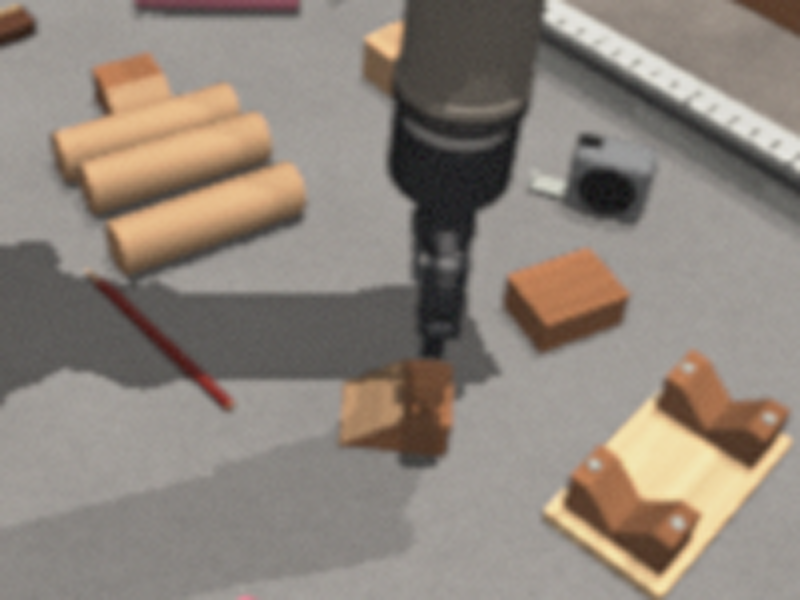

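View pics/c9t.png

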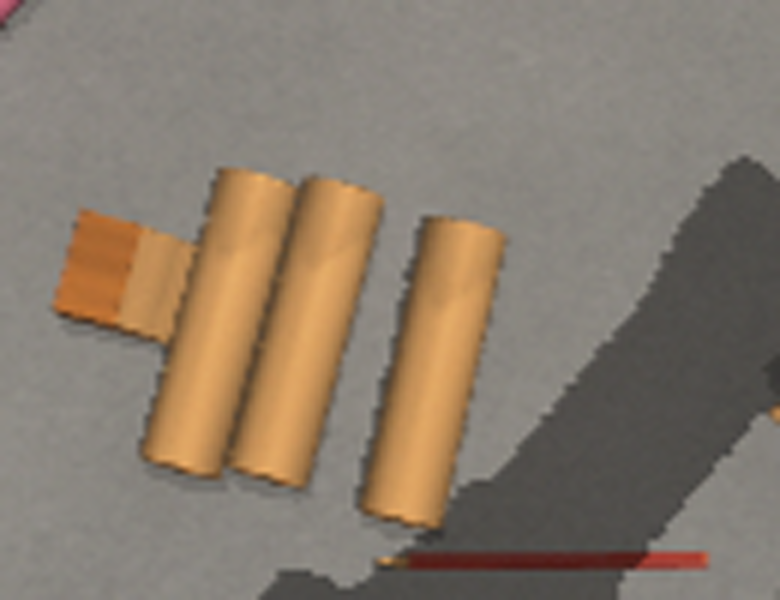

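```bash
python3 -m jog '[[[0.1,5,-0.1],0,-1],[[0.1,9,-0.1],0,-1],[[0.1,10.7,-0.1],0,-1],[[0.1,10.7,-0.1],0,-1],[[0.1,10.7,-0.1],0,1],[[0.1,10.7,-0.1],0,1],[[0.1,10.7,-0.1],0,1],[[0.1,10.7,-0.1],0,1],[[0.1,10.7,-0.1],0,1]]' 30
cat > m2.py <<'E'
from m import *
print('---')
c2=rail('C',c((200,150),6,[(422,218),(506,236),(440,528),(360,508)]),.0225)
E
python3 m2.py | sed -n '/---/,$p'; python3 -c "
from go import *
go(.501,-.166,.178,44)"
```

```text
clock: 11.55
tcp_pos: [0.5015, -0.1678, 0.1812]
orientation: [-1.477, 0.625, -0.629]
contact_force: [-0.7, 0.8, 6.6]
grip_width: 0.0545
---
C [0.5089 0.0682 0.0225] len 0.1585 wid 0.0458 0.0433 ang -13.03
shift [-0.17  0.32  0.08] twist 0.0 | toolx [ 0.695 -0.719  0.002] y [ 2.7e-03 -2.0e-04 -1.0e+00] z [0.719 0.695 0.002] tcp [ 0.5015 -0.1678  0.1812] w 0.0549 F [0.  0.7 6.4] t 11.65 j7 1.42
```

```bash
python3 -m jog '[[[0,-2,0],0,1],[[0,-4,0],0,1],[[0,-4,0],0,1],[[0,-4,0],0,1]]'
python3 - <<'E'
from go import *
go(.4863,-.0196,.22,-14.6)
f=grab_frame("side");cv2.imwrite('pics/c10.png',cv2.resize(f["image"][150:300,200:400],None,fx=4,fy=4,interpolation=cv2.INTER_CUBIC))
E
```

```text
clock: 12.15
tcp_pos: [0.5007, -0.1673, 0.2195]
orientation: [-1.478, 0.627, -0.627]
contact_force: [-0.2, 0.4, -1.3]
grip_width: 0.0544
shift [-11.62  -0.05   9.23] twist 1.023 | toolx [ 0.695 -0.719 -0.   ] y [ 0.e+00  3.e-04 -1.e+00] z [0.719 0.695 0.   ] tcp [ 0.5007 -0.1673  0.2195] w 0.0544 F [-0.2  0.4 -1.3] t 12.15 j7 1.38
```

View pics/c10.png

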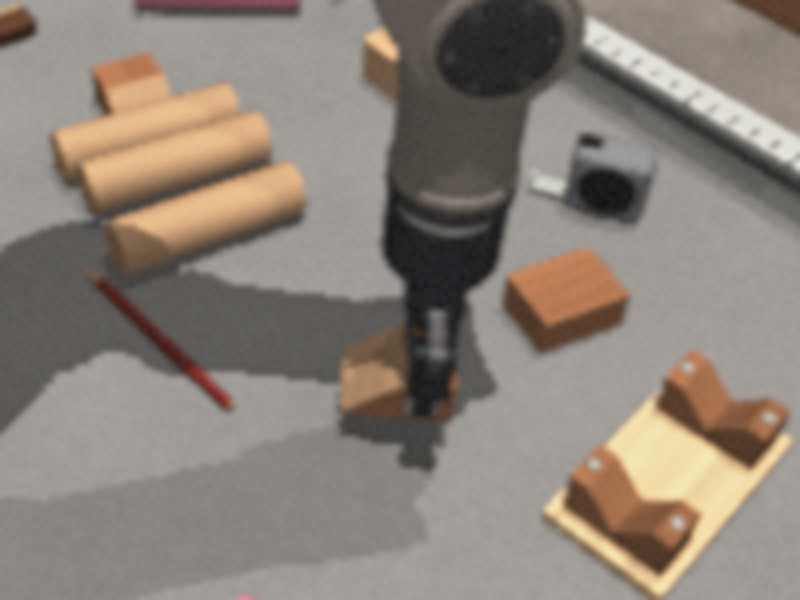

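```bash
python3 -m jog '[[[-2,0,1.5],0.18,1],[[-4,0,3],0.36,1],[[-6,0,4.5],0.54,1],[[-8,0,6],0.72,1],[[-10,0,8],0.9,1],[[-11.6,0,9.2],1.023,1],[[-11.6,0,9.2],1.023,1],[[-11.6,0,9.2],1.023,1],[[-11.6,0,9.2],1.023,1]]'
python3 - <<'E'
from go import *
go(.4863,-.0196,.181,-14.6)
f=grab_frame("side");cv2.imwrite('pics/c11.png',cv2.resize(f["image"][150:300,200:400],None,fx=4,fy=4,interpolation=cv2.INTER_CUBIC))
t=grab_frame("top");cv2.imwrite('pics/c11t.png',cv2.resize(t["image"][150:250,200:330],None,fx=6,fy=6,interpolation=cv2.INTER_CUBIC))
E
```

```text
clock: 13.32
tcp_pos: [0.4864, -0.0213, 0.2197]
orientation: [-1.077, 1.395, -1.395]
contact_force: [-0.1, 0.2, -0.9]
grip_width: 0.0546
shift [-0.17  3.87 -0.06] twist -0.001 | toolx [-0.253 -0.968  0.   ] y [ 2.e-04 -3.e-04 -1.e+00] z [ 0.968 -0.253  0.   ] tcp [ 0.4864 -0.0213  0.2197] w 0.0546 F [-0.1  0.2 -0.9] t 13.32 j7 0.34
```

View pics/c11.png

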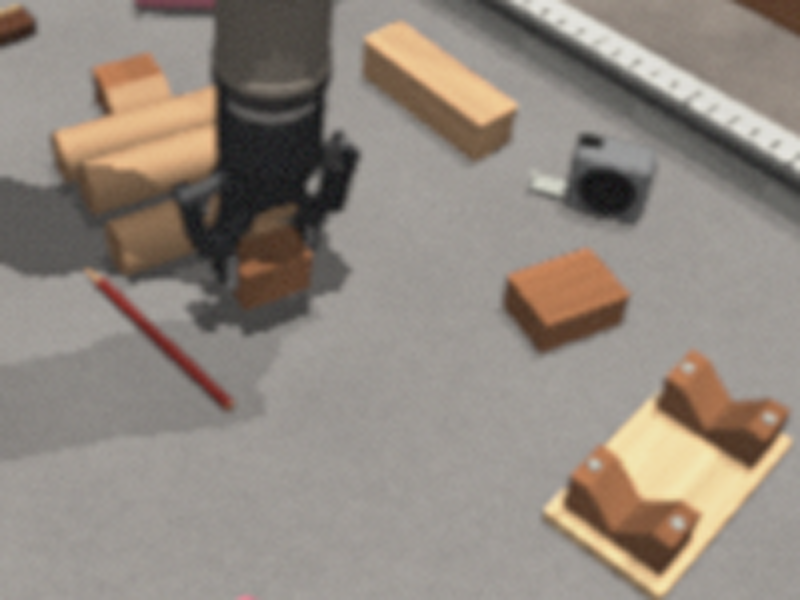

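View pics/c11t.png

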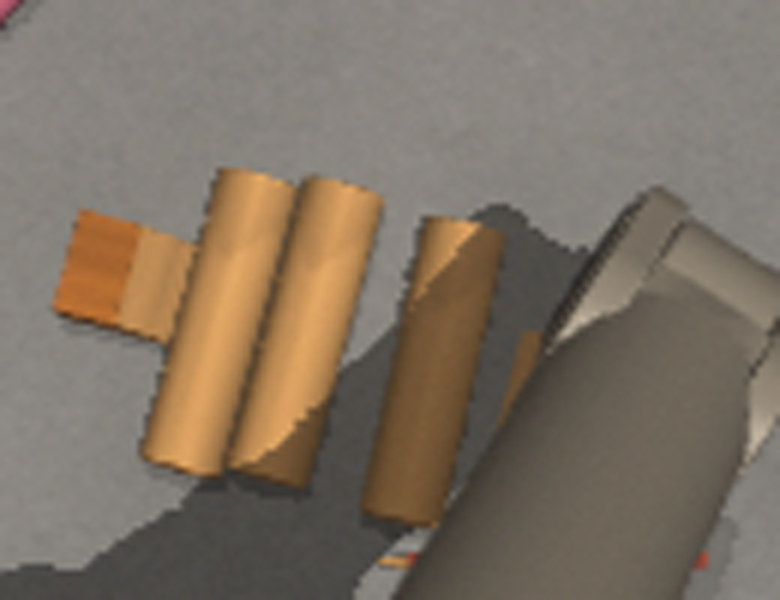

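```bash
python3 -m jog '[[[0,2,0],0,1],[[0,3.5,0],0,1],[[0,3.7,0],0,1],[[0,3.7,0],0,1],[[0,3.7,0],0,1]]'
python3 - <<'E'
from go import *
go(.4863,-.0196,.181,-14.6)
o=get_obs();p=o['tcp_pos'];print('u',p[:2]@[.252,.968],'d',p[:2]@[.968,-.252])
f=grab_frame("side");cv2.imwrite('pics/c12.png',cv2.resize(f["image"][150:250,200:300],None,fx=6,fy=6,interpolation=cv2.INTER_CUBIC))
E
```

```text
clock: 14.05
tcp_pos: [0.4867, -0.0203, 0.1831]
orientation: [-1.077, 1.394, -1.395]
contact_force: [0.7, -0.8, -1.0]
grip_width: 0.0544
shift [-0.06  0.21 -0.06] twist -0.0 | toolx [-0.252 -0.968 -0.   ] y [ 8.e-04  1.e-04 -1.e+00] z [ 0.968 -0.252  0.001] tcp [ 0.4867 -0.0203  0.1831] w 0.0544 F [ 0.7 -0.8 -1. ] t 14.05 j7 0.4
u 0.10299466626344125 d 0.4762367898252895
```

View pics/c12.png

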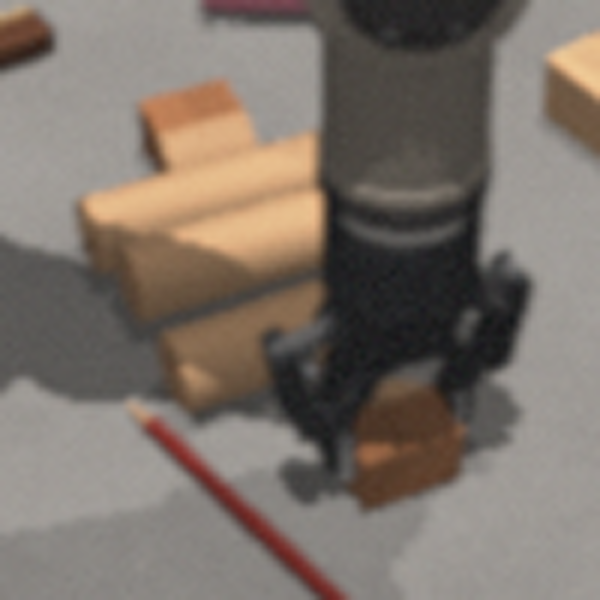

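```bash
python3 -m jog '[[[0,0.15,0],0,1],[[-1,0.15,0],0,1],[[-2,0.15,0],0,1],[[-2.5,0.15,0],0,1],[[-3,0.15,0],0,1],[[-3.5,0.15,0],0,1],[[-4,0.15,0],0,1],[[-4.4,0.15,0],0,1],[[-4.7,0.15,0],0,1],[[-4.7,0.15,0],0,1]]'
python3 - <<'E'
from go import *
go(.4863,-.0196,.181,-14.6)
o=get_obs();p=o['tcp_pos'];print('u',p[:2]@[.252,.968],'d',p[:2]@[.968,-.252])
f=grab_frame("side");cv2.imwrite('pics/c13.png',cv2.resize(f["image"][150:250,200:300],None,fx=6,fy=6,interpolation=cv2.INTER_CUBIC))
t=grab_frame("top");cv2.imwrite('pics/c13t.png',cv2.resize(t["image"][150:250,200:330],None,fx=6,fy=6,interpolation=cv2.INTER_CUBIC))
E
```

```text
clock: 15.35
tcp_pos: [0.4985, 0.0257, 0.1812]
orientation: [-1.077, 1.394, -1.394]
contact_force: [0.4, 0.0, 1.2]
grip_width: 0.0542
shift [ 4.69  0.02 -0.04] twist 0.0 | toolx [-0.252 -0.968 -0.   ] y [ 1.e-04  5.e-04 -1.e+00] z [ 0.968 -0.252 -0.   ] tcp [0.4985 0.0257 0.1812] w 0.0542 F [0.4 0.  1.2] t 15.35 j7 0.31
u 0.15047759402201782 d 0.4760386277447023
```

View pics/c13.png

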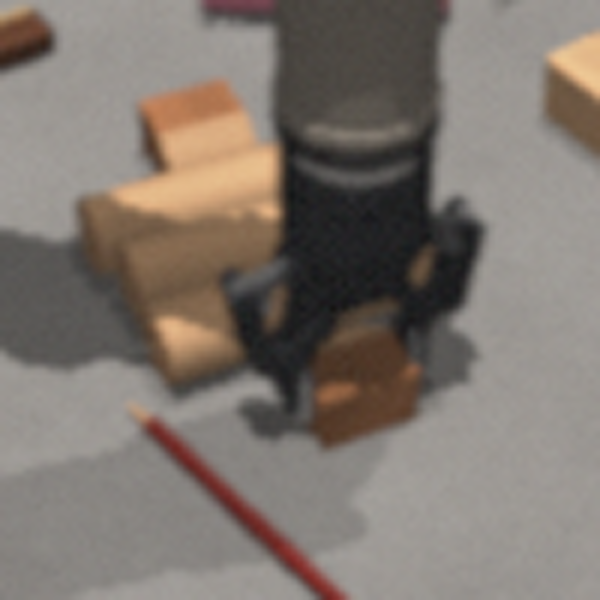

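View pics/c13t.png

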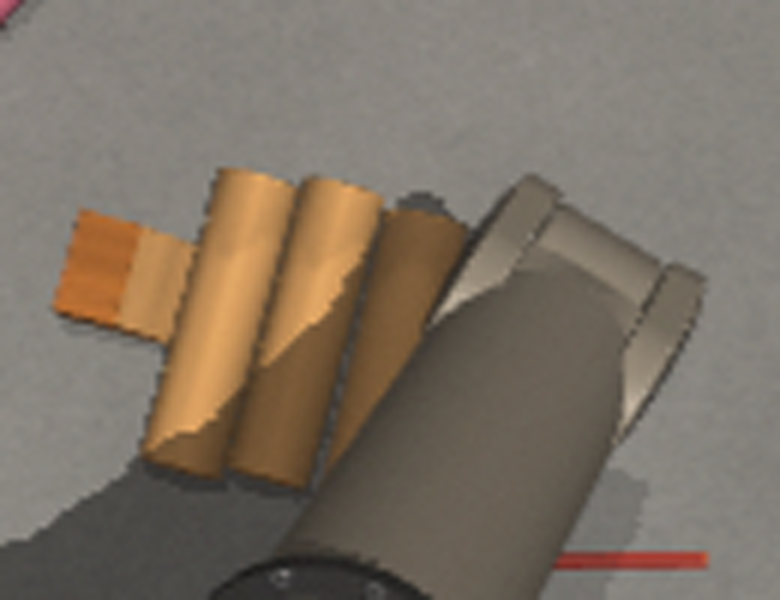

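```bash
python3 -m jog '[[[-0.2,0,0],0,1],[[-0.4,0,0],0,1],[[-0.6,0,0],0,1],[[-0.6,0,0],0,1]]'
cat > look.py <<'E'
import sys
from go import *
n=sys.argv[1]
o=get_obs();p=o['tcp_pos'];print('u',(p[:2]@[.252,.968]).round(4),'d',(p[:2]@[.968,-.252]).round(4),'F',o['contact_force'].round(2))
f=grab_frame("side");a=cv2.resize(f["image"][150:230,200:300],None,fx=4,fy=4,interpolation=cv2.INTER_CUBIC)
t=grab_frame("top");b=cv2.resize(t["image"][160:240,205:305],None,fx=4,fy=4,interpolation=cv2.INTER_CUBIC)
cv2.imwrite(f'pics/{n}.png',np.hstack([a,b]))
E
python3 look.py k1
```

```text
clock: 15.95
tcp_pos: [0.4998, 0.0311, 0.1812]
orientation: [-1.078, 1.394, -1.395]
contact_force: [-0.4, -1.7, 1.7]
grip_width: 0.0545
u 0.156 d 0.476 F [-0.43 -1.69  1.66]
```

View pics/k1.png

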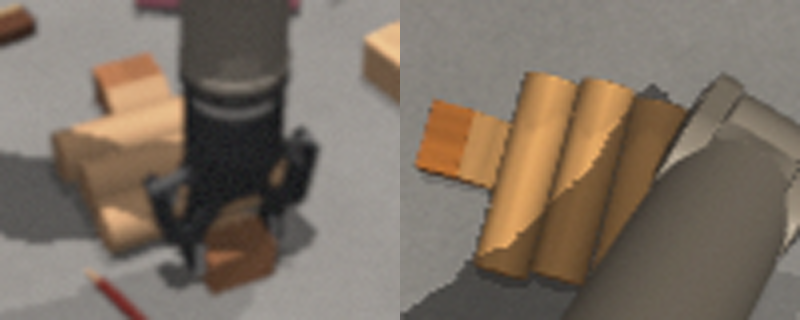

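```bash
python3 -m jog '[[[-0.2,0,0],0,1],[[-0.4,0,0],0,1],[[-0.4,0,0],0,1],[[-0.4,0,0],0,1]]'
python3 look.py k2
```

```text
clock: 16.55
tcp_pos: [0.5007, 0.0345, 0.1812]
orientation: [-1.078, 1.395, -1.396]
contact_force: [-1.9, -4.7, 3.1]
grip_width: 0.0543
u 0.1595 d 0.4759 F [-1.85 -4.71  3.11]
```

View pics/k2.png

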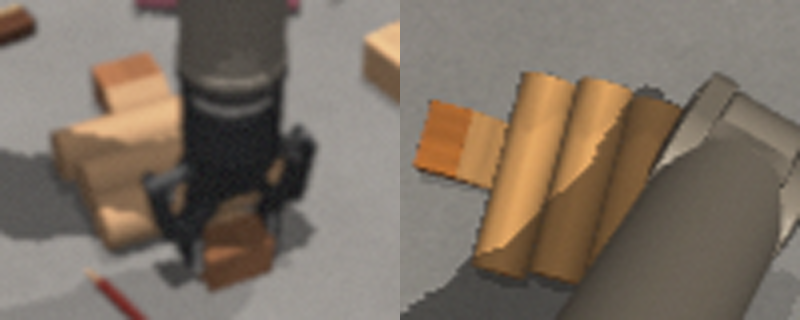

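```bash
python3 -m jog '[[[0,0,0],0,-0.3],[[0,0,0],0,-0.45],[[0,0,0],0,-0.7],[[0,0,0],0,-0.9],[[0,0,0],0,-0.9],[[0,-3,0],0,-0.9],[[0,-7,0],0,-0.9],[[0,-12,0],0,-0.9],[[0,-15,0],0,-0.9],[[0,-15,0],0,-0.9]]'
python3 -c "
from go import *
go(.45,-.30,.33,-14.6)"
```

```text
clock: 17.9
tcp_pos: [0.5015, 0.035, 0.333]
orientation: [-1.073, 1.393, -1.394]
contact_force: [-0.0, 0.7, -0.8]
grip_width: 0.0811
shift [33.71  0.22  3.45] twist 0.0 | toolx [-0.252 -0.968 -0.003] y [ 0.0038  0.0017 -1.    ] z [ 0.968 -0.252  0.003] tcp [0.5015 0.035  0.333 ] w 0.0811 F [-0.   0.7 -0.8] t 17.9 j7 0.06
```

```bash
python3 -m jog '[[[33.7,0,3.4],0,-0.9],[[33.7,0,3.4],0,-0.9],[[33.7,0,3.4],0,-0.9],[[33.7,0,3.4],0,-0.9],[[33.7,0,3.4],0,-0.9],[[33.7,0,3.4],0,-0.9],[[33.7,0,3.4],0,-0.9]]'
python3 - <<'E'
from h import *
f=grab_frame("side");a=cv2.resize(f["image"][150:230,200:300],None,fx=6,fy=6,interpolation=cv2.INTER_CUBIC);cv2.imwrite('pics/f1.png',a)
t=grab_frame("top");b=cv2.resize(t["image"][165:240,200:300],None,fx=8,fy=8,interpolation=cv2.INTER_CUBIC);cv2.imwrite('pics/f2.png',b)
E
```

```text
clock: 18.77
tcp_pos: [0.4473, -0.3017, 0.3302]
orientation: [-1.076, 1.399, -1.398]
contact_force: [-0.6, -0.3, -0.2]
grip_width: 0.0813
```

View pics/f1.png

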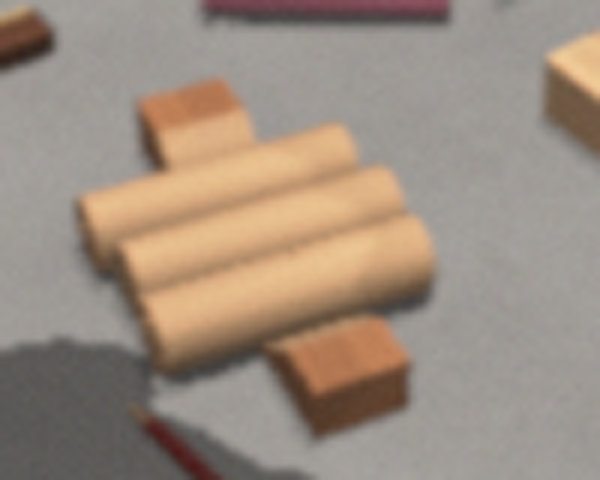

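View pics/f2.png

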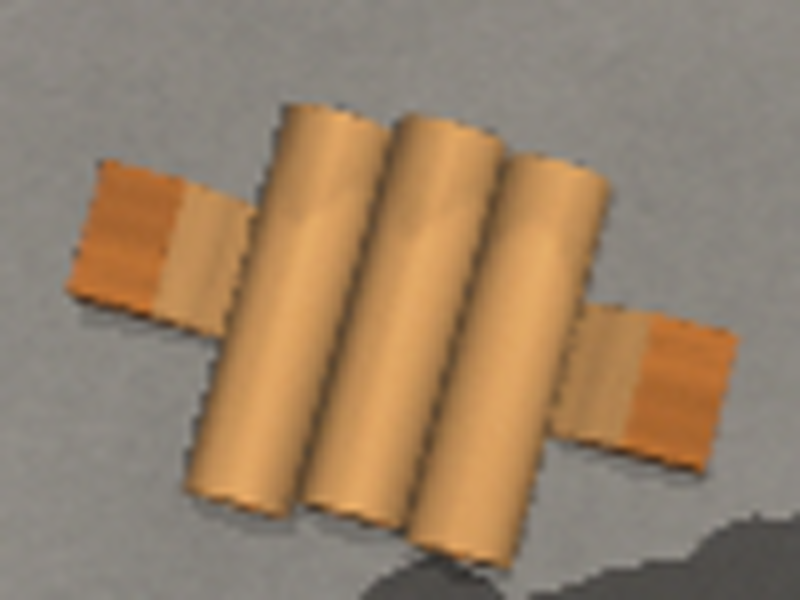

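```bash
python3 - <<'E' | sed -n '/---/,$p'
from m import *
print('---');o=(200,165)
A=rail('a',c(o,8,[(287,103),(388,125),(288,518),(187,490)]),.0225)
B=rail('b',c(o,8,[(400,115),(504,140),(402,528),(304,505)]),.0225)
C=rail('c',c(o,8,[(508,152),(610,180),(510,570),(409,545)]),.0225)
def ck(n,p):
    u=ray(f,c(o,8,p),.036);bk=(u[0]+u[1])/2;rd=(u[2]+u[3])/2;w=u[0]-u[1];x=np.array([w[1],-w[0],0])/np.linalg.norm(w)
    if x@(rd-bk)<0:x=-x
    m=bk+x*.0375;y=np.cross([0,0,1],x)
    print(n,'w',np.linalg.norm(w).round(4),'top',np.linalg.norm(rd-bk).round(4),'ang',np.degrees(np.arctan2(x[1],x[0])).round(1))
    for k,r in zip('abc',(A,B,C)): print(k,((r[0]-m)@x).round(4),((r[0]-m)@y).round(4))
ck('set',[(105,158),(70,293),(153,310),(183,178)])
ck('loose',[(738,335),(705,472),(627,445),(652,312)])
E
```

```text
---
a [0.5368 0.1828 0.0225] len 0.1609 wid 0.0415 0.0415 ang -14.37
b [0.5313 0.1371 0.0225] len 0.1605 wid 0.0429 0.0398 ang -14.51
c [0.5151 0.0947 0.0225] len 0.1612 wid 0.0423 0.041 ang -14.73
set w 0.0555 top 0.0327 ang -104.1
a 0.0465 -0.0117
b 0.0922 -0.0059
c 0.1372 -0.0113
loose w 0.0557 top 0.0337 ang 75.5
a 0.1382 0.0034
b 0.0926 -0.0027
c 0.0475 0.0024
```

All the measurements are within the limits, so I'm handing in.

```bash
python3 -c "
from bench import hand_in
print(hand_in())"
```

```text
the job is handed in; nothing more can be done
None
```

The job is done and handed in after about 19 s of the 54 s allowed. I lifted the third rail out of the V-cradle and laid it on the bench with a finger-width gap to the open side of the row. I then pushed the spare chock in square, thin edge first, until the push met about 5 N of resistance. That rolled the rail up against the row. Then I opened the gripper and backed the arm away.

My last check was measured from the final top camera picture, and every value was inside its limit:

| Check | Measured | Limit |
|---|---|---|
| Rail angles | -14.4°, -14.5° and -14.7° (parallel within 0.4°) | 0.1 rad (5.7°) |
| Distance between neighbouring centres | about 46 mm and 45 mm | under 53 mm |
| Spare chock middle to its rail's axis | 47.5 mm | 41–53 mm |
| Spare chock middle to the second and first rails | 92.6 mm and 138.2 mm | 82–102 and 122–151 mm |
| Spare chock off mid-length | 2 mm | 40 mm |
| Old chock middle to its rail's axis | 46.5 mm | 41–53 mm |
| Old chock off mid-length | 12 mm | 45 mm |
| First rail moved | about 2 mm | under 40 mm |

- **End alignment:** the rail ends are level to within about 6 mm; the first two were already offset by that much at the start.
- **Other items:** I left the other things alone and never went close to most of them, but did not measure them again at the end.
- **Accuracy:** no check failed or disagreed. The camera calibration is only good to about 2 mm.

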